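# Level a rocking bench scale and hold it down

## Robot

A 7-joint arm with a two-finger parallel gripper is mounted at the origin on the work surface. World frame = base frame: x ahead of the robot, y to its left, z up, the work surface at z = 0. Lengths are in m, angles in rad, forces in N, time in s.
With the tool pointing down it reaches from about 0.425 to 0.875 m from the base axis. Payload 4.7 kg.
Tool frame: the origin (TCP) lies at the very end of the fingers, on their centre line; the grasp point (between the pads) lies 19 mm behind it; x points along the fingers, z is the direction in which the jaws open and shut, and the axes are right-handed (so a half turn about x gives the same grasp; the last joint's range is limited). The gripper opens to 87 mm and grips with 3 to 60 N. Pads are 19 mm wide; open, the fingers measure 117 mm over their backs; the gripper's body (75 mm by 190 mm) begins 51 mm behind the grasp point.
Start: joints at [1.178, 0.321, -0.07, 1.45, 0.023, 1.371, -0.057], TCP at [0.257, -0.597, 0.223] pointing down, gripper open.
Joint ranges: [-2.86, 2.86], [-0.3, 2.09], [-1.38, 1.24], [0.06, 2.45], [-1.56, 4.7], [0.09, 2.05], [-2.69, 2.69]. Speed limits (rad/s): [2.57, 2.57, 3.14, 3.14, 3.14, 3.14, 3.14].

## Interface

Orientations are given as a rotation vector (axis times angle).
In Python, from bench import telemetry, viewer, workorder gives the robot as it stands.
- The arm moves only by the shell command python3 -m creep 'ROWS' [FORCE]. ROWS is JSON, a list of rows, each an object of numbers: "fingers": the opening, from 0 (shut) to 1 (fully open); "x", "y", "z": the shift along the tool's x, y, z in units of 40 mm (1.0 is 40 mm); "twist": the turn about the tool's x in units of 5 degrees (1.0 is 5 degrees). In form: [{"fingers": .., "x": .., "y": .., "z": .., "twist": ..}, ...]. A call has 1 to 20 rows; each row is the pose to reach, as a shift and turn from the pose commanded when the call began, along the tool's axes at that moment; what a row does not reach only later rows make up. A row lasts 1/12 s, in which the tool goes at most 41.7 mm and 7.16 degrees, less where a joint would pass 70% of its speed; a pose out of reach is approached as far as the arm can. A call with a gripper value outside its range is refused whole. The fingers move at their own pace and stop on an object; FORCE is the grip in N (left out, the last holds). Time passes only in rows, so rows that repeat a pose let the fingers close. It gives the time, the measured TCP pose, the force and the opening at its end, in the units of the state.
- telemetry.get_state(): the state, without advancing time (a new reading comes with each control period).
- viewer.get_image(name): name is "scene" or "top" or "wrist"; returns a dict with "pixels" (480x640x3 uint8, red, green, blue), "z_map" (480x640 float32, m along the optical axis (not along the pixel's ray), 0 where there is no reading), "K" (3x3 intrinsics, pixels), "xyz" and "attitude" of the camera in the world. Camera axes: x right, y up, looking along -z (the intrinsics and any distortion apply to the point x, -y, -z); pixel columns grow to the right and rows downward; lengths in m; the calibration is good to about 2 mm. A picture is of the moment at which its call begins.
- workorder.close_job(): hands the job in, once; it reports no verdict.
The state is a dict: "time": time; "joint_positions": joint angles; "qd": joint speeds; "joint_torque": joint torques, N m; "position": TCP position; "tool_rot": TCP orientation; "ft_force": force on the tool from outside, world axes, zero at the start; "torque": the same for the moment, N m; "grip_width": opening from 0.0 (shut) to 1.0 (fully open).
Only numpy, scipy, OpenCV 4.12 (cv2) and the standard library are available. Lean on these libraries where they do the work, as an engineer would, in place of code of your own. Each camera call takes 0.05 s, during which the arm holds its last target.

## Task

The bench scale rocks: its levelling foot at the display side, on the left as you face the display, hangs clear of the bench. Take the loose winged key, slide its square socket fully down over the square top of that foot's spindle, and, pressing down so that this foot stands firmly on the bench, turn the key clockwise (seen from above) until the bubble lies inside the ring of the scale's round spirit level. Finish still holding the key and pressing it down, with the foot on the bench and the bubble in the ring, so that I can run the opposite foot down; leave the other things on the bench where they are.

Things in the scene. Friction and masses are not known exactly. Their poses are not given: they have to be found in the camera images.
- key: loose winged key, dark alloy, 0.13 kg, standing on the bench on its open end. Origin at the centre of its underside (socket mouth), z up. A square sleeve 26 x 26 mm, 34 mm high, has a socket 14 x 14 mm, 24 mm deep, open below, bevelled mouth, sides parallel to x and y. Above it the wing to grip: 52 mm long along x, 12 mm thick along y, from 34 to 66 mm above the underside
- spindle: upright steel spindle of the foot to adjust; square top 12 x 12 mm, sides parallel to its x and y. Origin on its axis at the underside of its foot; square from 46 to 66 mm above it, tapered tip to 73. The key fits in 4 yaws, 1 mm clearance a side, 0.19 rad play either way; fully home, its underside is 49 mm above this origin. Turns with 0.12 N m and stays; centring takes 0.7 to 1.4 rad and play
- spindle_top (a point): tip of that spindle, on its axis
- foot: rubber foot, 38 mm across, under that spindle; origin at the centre of its underside. It does not turn. Turning the spindle clockwise from above (yaw decreasing) runs it down 4 mm a turn and raises this corner. At first it hangs some 3 mm above the bench; about 5 N of push on the spindle brings it down, and it bears on the bench only while the push lasts
- scale: bench scale, cream, steel platter 222 x 186 mm, its top 71 mm above the bench. Origin on the bench under the platter's middle, z up; display on its -x side. Round lugs at x = +-75, y = +-125 mm, each with foot and square spindle; the foot to adjust is at (-75, +125). It rocks (0.02 rad) about the line through the feet at (-75, -125) and (75, 125) and does not slide on the bench
- level_mark (a point): centre of the ring mark (21 mm inside) on the glass of the round spirit level (62 mm across), 60 mm above the bench, on a bracket at the scale's rear (+x) side at x = 152 mm, y = 0
- bubble_mid (a point): centre of the bubble, 15 mm across. It runs to the higher side, along the scale's (-0.857, 0.514) x, y direction when the corner of that foot is high: 1.8 mm per 0.001 rad, at most 15 mm, settling in 1 s. Rocked back it lies there; pressed down, it first lies on the opposite side, and then moves about 7.5 mm per rad of spindle turn
- table: the steel bench, 1.36 x 1.5 m, top at height 0; origin in its top face
- tape: roll of tape, 84 mm across, 45 mm high, origin under its centre; to be left alone
- bowl: steel bowl, 150 mm across, 60 mm high; to be left alone
- bottle: clear bottle, 68 mm across, 190 mm high; to be left alone
- jar: glass jar, 72 mm across, 85 mm high; to be left alone
- spoon: steel spoon, 260 mm long, lying; to be left alone
- scraper: bench scraper, steel blade 75 x 150 mm with a round black handle, lying; to be left alone
- shears: kitchen shears, about 210 mm long, lying; to be left alone
There are look-alikes about, which are no part of the job. Of the things shaped like the key, the dark steel one is meant.

How it is judged:
By the outcome, as a careful person would: the job done as asked, in the order asked, and still so for the second after the job is handed in, while the arm keeps its last pose, push and grip.
It also fails if it takes over 64 s, if anything falls off the work surface, if the arm or the gripper's body presses on something with over 40 N, if the wrist force passes 120 N, or if a joint passes its speed limit or range.

## Working session

There is one attempt and no reset: what is moved stays moved. The work goes in short steps, Python scripts to look and compute and a shell command to move; the robot and the scene stay as the last step left them, time stands still between calls to the robot, and variables do not carry over. Pictures are saved under pics/ and viewed, and the job is handed in when it is done.

```bash
ls; mkdir -p pics; cat > h.py <<'E'
import numpy as np, cv2, pickle
from scipy.spatial.transform import Rotation as R
from bench import telemetry, viewer, workorder
def snap(n,f):
    im=viewer.get_image(n); pickle.dump(im,open(f'pics/{f}.pkl','wb'))
    cv2.imwrite(f'pics/{f}.png',cv2.cvtColor(np.asarray(im['pixels']),cv2.COLOR_RGB2BGR)); return im
def load(f): return pickle.load(open(f'pics/{f}.pkl','rb'))
def rot(a):
    a=np.asarray(a,float)
    return a if a.shape==(3,3) else (R.from_rotvec(a).as_matrix() if a.size==3 else R.from_quat(a).as_matrix())
def ray(im,u,v):
    K=np.asarray(im['K']);p=cv2.undistortPoints(np.array([[[u,v]]],float),K,np.asarray(im['distortion']) if 'distortion' in im else None)[0,0]
    d=rot(im['attitude'])@np.array([p[0],-p[1],-1.]); return np.asarray(im['xyz'],float),d
def plane(im,u,v,z):
    o,d=ray(im,u,v); return o+d*(z-o[2])/d[2]
def depthpt(im,u,v):
    o,d=ray(im,u,v); return o+d*float(im['z_map'][int(round(v)),int(round(u))])
def cloud(im):
    K=np.asarray(im['K']);h,w=im['z_map'].shape;uu,vv=np.meshgrid(np.arange(w),np.arange(h));z=im['z_map']
    c=np.stack([(uu-K[0,2])/K[0,0]*z,-(vv-K[1,2])/K[1,1]*z,-z],-1)
    return c@rot(im['attitude']).T+np.asarray(im['xyz'])
def crop(f,u0,v0,u1,v1,s,out):
    i=cv2.imread(f'pics/{f}.png')[v0:v1,u0:u1]; cv2.imwrite(f'pics/{out}.png',cv2.resize(i,None,fx=s,fy=s,interpolation=cv2.INTER_CUBIC))
def proj(im,P):
    c=rot(im['attitude']).T@(np.asarray(P,float)-np.asarray(im['xyz']));K=np.asarray(im['K'])
    return K[0,2]+K[0,0]*c[0]/-c[2], K[1,2]+K[1,1]*(-c[1])/-c[2]
E
python3 - <<'E'
from h import *
s=telemetry.get_state();print(s)
for n in ('scene','top','wrist'):
    im=snap(n,n+'0');print(n,{k:v for k,v in im.items() if k not in('pixels','z_map')})
E
```

```text
pics
{'time': 0.0, 'joint_positions': array([ 1.17810633,  0.32184892, -0.0700717 ,  1.45167401,  0.02260754,
        1.37079927, -0.05690122]), 'qd': array([-4.13063717e-04, -2.20977287e-03, -5.95032808e-04, -6.26549779e-04,
       -1.45330957e-03, -1.13491416e-03, -6.57421379e-05]), 'joint_torque': array([-3.08963001e-05, -4.91299975e+01, -4.03929558e-01, -3.12531567e+01,
       -6.38940535e-02,  4.36324789e-02,  1.99101046e-04]), 'position': array([ 0.25690527, -0.59647104,  0.22144508]), 'tool_rot': array([ 0.90555764,  1.37634568, -0.9039536 ]), 'ft_force': array([ 0.18946478, -0.01674524,  0.03799943]), 'torque': array([-0.01466652, -0.01636235,  0.00187839]), 'grip_width': 1.000823681161391}
scene {'K': array([[622.62941401,   0.        , 319.17298153],
       [  0.        , 622.62941401, 240.49445448],
       [  0.        ,   0.        ,   1.        ]]), 'xyz': array([ 1.44469469, -0.75803943,  1.22435709]), 'attitude': array([0.72081467, 0.33348736, 0.79121762])}
top {'K': array([[559.30784475,   0.        , 314.03134402],
       [  0.        , 559.30784475, 233.17171161],
       [  0.        ,   0.        ,   1.        ]]), 'xyz': array([0.33587165, 0.00786677, 1.52407362]), 'attitude': array([ 0.13154364, -0.12869475, -1.58198526])}
wrist {'K': array([[338.71918817,   0.        , 318.40820681],
       [  0.        , 338.71918817, 241.39736934],
       [  0.        ,   0.        ,   1.        ]]), 'xyz': array([ 0.31678289, -0.57154327,  0.38243956]), 'attitude': array([-0.21364834,  0.14199225, -1.15877485])}
```

View pics/scene0.png

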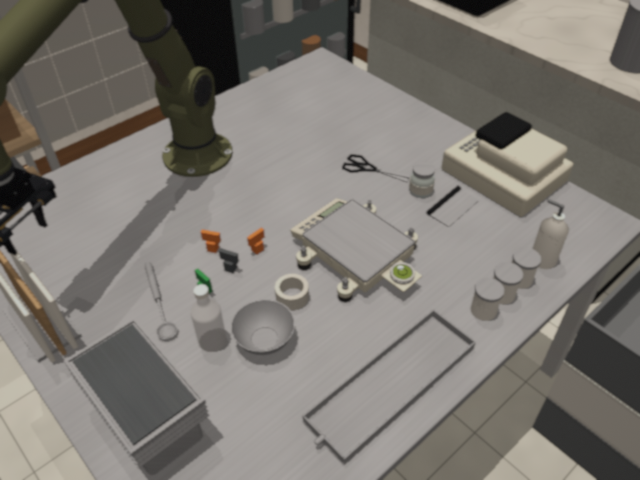

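View pics/top0.png

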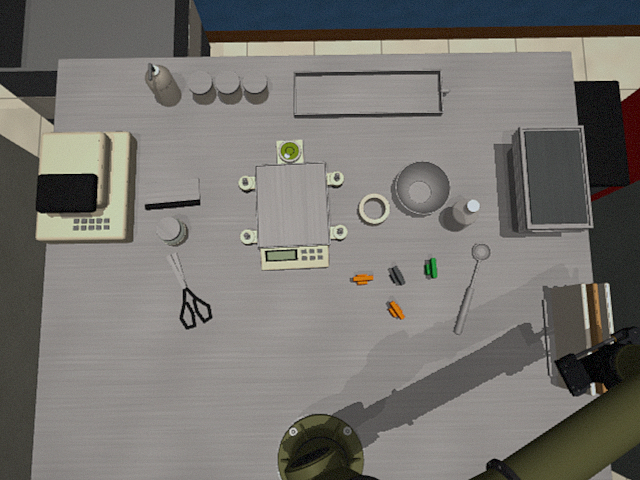

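View pics/wrist0.png

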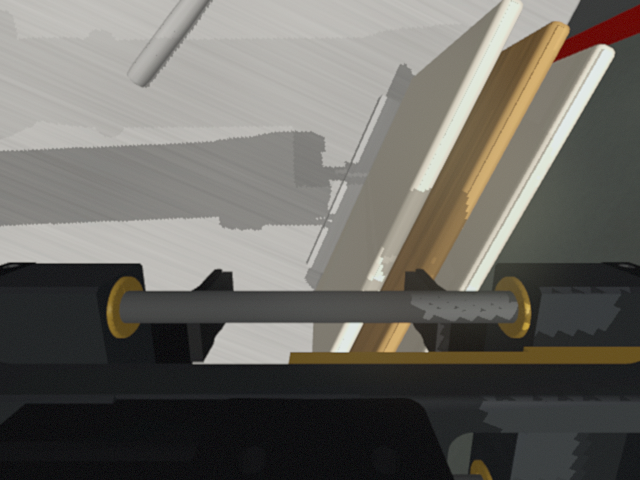

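Four key-shaped things are in the top view: orange (362,279), dark (397,275), green (431,268) and orange (397,310). The dark one at (397,275) matches "dark alloy/steel". In the same view the display is at (295,257) and the foot to adjust is the lug at (248,237). I'll enlarge crops to confirm both.

```bash
python3 - <<'E'
from h import *
crop('top0',340,250,450,330,7,'ck'); crop('top0',225,130,355,275,4,'cs')
im=load('top0');C=cloud(im)
for u,v in [(397,275),(248,237),(339,232),(247,184),(337,179),(290,151)]:
    print((u,v),depthpt(im,u,v).round(4))
E
```

```text
(397, 275) [ 0.465  -0.2058  0.0684]
(248, 237) [0.5723 0.1837 0.0623]
(339, 232) [ 0.5818 -0.0575  0.0634]
(247, 184) [0.721  0.189  0.0459]
(337, 179) [ 0.7301 -0.0559  0.05  ]
(290, 151) [0.8091 0.0709 0.0563]
```

View pics/ck.png

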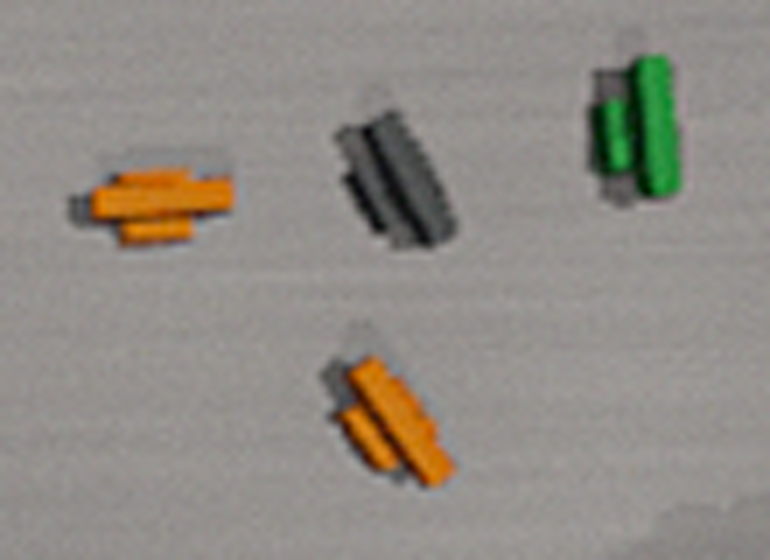

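View pics/cs.png

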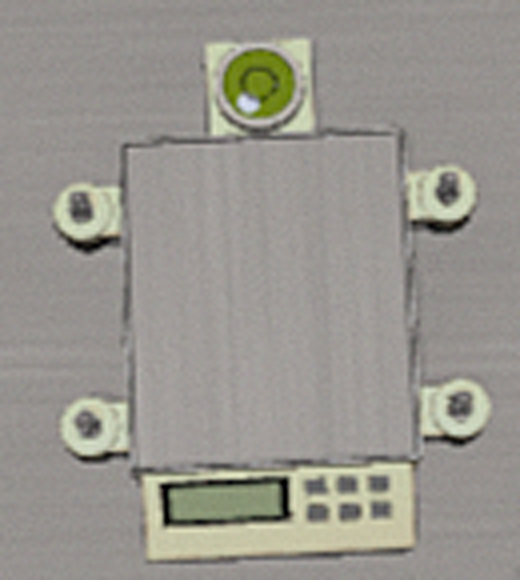

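```bash
python3 - <<'E'
from h import *
for f,box in (('top0',(385,260,415,290)),('scene0',(212,240,246,275))):
    im=load(f);C=cloud(im);u0,v0,u1,v1=box
    P=C[v0:v1,u0:u1].reshape(-1,3)
    m=(P[:,2]>0.058)&(P[:,2]<0.075); print(f,m.sum(),P[m].min(0).round(4),P[m].max(0).round(4))
    r=cv2.minAreaRect((P[m][:,:2]*1000).astype(np.float32));print(r)
s=telemetry.get_state();T=rot(s['tool_rot']);print(T.round(3))
print('wrist in tool', (T.T@(load('wrist0')['xyz']-s['position'])).round(3))
E
```

```text
top0 98 [ 0.4418 -0.2263  0.0591] [ 0.4895 -0.1967  0.0748]
((465.413818359375, -211.54806518554688), (51.11672592163086, 12.106321334838867), 26.06328010559082)
scene0 101 [ 0.443  -0.2269  0.0581] [ 0.4953 -0.1963  0.0701]
((469.09063720703125, -212.60775756835938), (52.37546920776367, 17.669204711914062), 26.592716217041016)
[[-0.001  0.918  0.396]
 [ 0.001  0.396 -0.918]
 [-1.    -0.    -0.001]]
wrist in tool [-0.161  0.065  0.   ]
```

```bash
cat > t.py <<'E'
from h import *
import sys
# usage: t.py x y z yawdeg(of tool z) -> shifts
s=telemetry.get_state();T=rot(s['tool_rot']);p=np.asarray(s['position'])
x,y,z,w=map(float,sys.argv[1:5])
d=T.T@(np.array([x,y,z])-p)/0.04
cur=np.degrees(np.arctan2(T[1,2],T[0,2]));e=(cur-w+180)%360-180
print('pos',p.round(4),'yaw',cur.round(2),'shift',d.round(3),'twist',round(e/5,3),'j7',s['joint_positions'][6].round(3))
E
python3 t.py 0.466 -0.212 0.16 -63.6
python3 - <<'E'
from h import *
im=load('top0');C=cloud(im)
P=C[270:400,530:625].reshape(-1,3);P=P[(P[:,2]>0.03)]
for a in np.arange(-.9,-.4,.05):
    m=(P[:,1]>a)&(P[:,1]<a+.05)
    if m.any(): print(a.round(2),P[m].min(0).round(3),P[m].max(0).round(3))
E
```

```text
pos [ 0.257  -0.5966  0.2217] yaw -66.69 shift [ 1.552  8.604 -6.76 ] twist -0.618 j7 -0.057
-0.7 [ 0.169 -0.695  0.146] [ 0.429 -0.65   0.304]
-0.65 [ 0.17  -0.648  0.03 ] [ 0.429 -0.6    0.337]
-0.6 [ 0.199 -0.6    0.303] [ 0.295 -0.55   0.466]
-0.55 [ 0.185 -0.55   0.29 ] [ 0.276 -0.5    0.397]
-0.5 [ 0.221 -0.5    0.315] [ 0.256 -0.45   0.649]
-0.45 [ 0.217 -0.45   0.608] [ 0.23  -0.426  0.646]
```

```bash
python3 -m creep '[{"fingers":0.5,"x":0,"y":0.2,"z":-0.45,"twist":0},{"fingers":0.5,"x":0,"y":0.6,"z":-1.3,"twist":0},{"fingers":0.5,"x":0,"y":1.0,"z":-2.2,"twist":-0.2},{"fingers":0.5,"x":0,"y":1.6,"z":-3.1,"twist":-0.3},{"fingers":0.5,"x":0.1,"y":2.4,"z":-3.7,"twist":-0.4},{"fingers":0.5,"x":0.2,"y":3.2,"z":-4.2,"twist":-0.6},{"fingers":0.5,"x":0.3,"y":4.0,"z":-4.7,"twist":-0.6},{"fingers":0.5,"x":0.4,"y":4.8,"z":-5.2,"twist":-0.6},{"fingers":0.5,"x":0.6,"y":5.6,"z":-5.6,"twist":-0.6},{"fingers":0.5,"x":0.8,"y":6.4,"z":-6.0,"twist":-0.6},{"fingers":0.5,"x":0.9,"y":7.2,"z":-6.3,"twist":-0.6},{"fingers":0.5,"x":1.0,"y":8.0,"z":-6.6,"twist":-0.6},{"fingers":0.5,"x":1.0,"y":8.6,"z":-6.76,"twist":-0.6},{"fingers":0.5,"x":1.0,"y":8.6,"z":-6.76,"twist":-0.6},{"fingers":0.5,"x":1.0,"y":8.6,"z":-6.76,"twist":-0.6}]'
python3 t.py 0.466 -0.212 0.16 -63.6
python3 - <<'E'
from h import *
im=snap('wrist','w1');print(proj(im,telemetry.get_state()['position']),proj(im,[.466,-.212,.066]))
E
```

```text
time: 1.4
position: [0.4667, -0.2112, 0.1822]
tool_rot: [0.862, 1.394, -0.862]
ft_force: [0.5, -0.6, -0.2]
grip_width: 0.5
pos [ 0.4667 -0.2112  0.1822] yaw -63.49 shift [ 0.556 -0.024  0.011] twist 0.022 j7 -0.762
(np.float64(319.195910051058), np.float64(292.2462595323726)) (np.float64(318.33022575818677), np.float64(238.25607694398005))
```

View pics/w1.png

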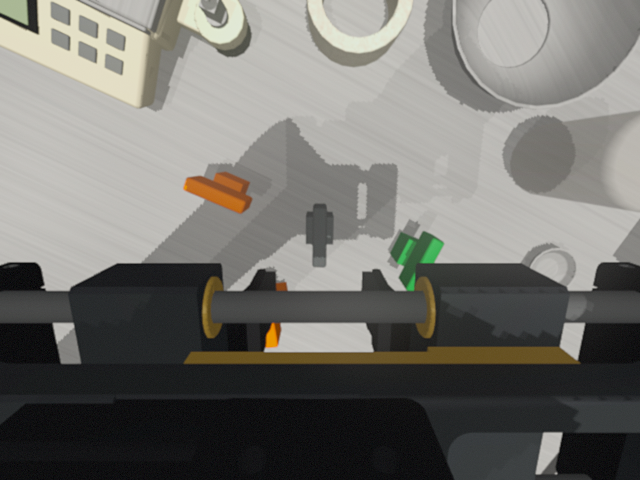

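```bash
python3 - <<'E'
from h import *
im=load('w1');C=cloud(im);P=C[195:275,300:340].reshape(-1,3);m=(P[:,2]>0.06)&(P[:,2]<0.075)
r=cv2.minAreaRect((P[m][:,:2]*1000).astype(np.float32));print(m.sum(),r,P[m][:,2].mean())
E
python3 t.py 0.466 -0.212 0.037 -63.6
```

```text
840 ((466.5263671875, -212.38619995117188), (51.285179138183594, 11.961114883422852), 26.24725914001465) 0.06451121036766735
pos [ 0.4657 -0.2127  0.1822] yaw -63.65 shift [ 3.63   0.018 -0.01 ] twist -0.01 j7 -0.762
```

```bash
python3 -m creep '[{"fingers":0.5,"x":0.6,"y":0,"z":0,"twist":0},{"fingers":0.5,"x":1.4,"y":0,"z":0,"twist":0},{"fingers":0.5,"x":2.2,"y":0,"z":0,"twist":0},{"fingers":0.5,"x":2.8,"y":0,"z":0,"twist":0},{"fingers":0.5,"x":3.2,"y":0,"z":0,"twist":0},{"fingers":0.5,"x":3.5,"y":0,"z":0,"twist":0},{"fingers":0.5,"x":3.63,"y":0,"z":0,"twist":0},{"fingers":0.5,"x":3.63,"y":0,"z":0,"twist":0},{"fingers":0,"x":3.63,"y":0,"z":0,"twist":0},{"fingers":0,"x":3.63,"y":0,"z":0,"twist":0},{"fingers":0,"x":3.63,"y":0,"z":0,"twist":0},{"fingers":0,"x":3.63,"y":0,"z":0,"twist":0},{"fingers":0,"x":3.63,"y":0,"z":0,"twist":0},{"fingers":0,"x":3.63,"y":0,"z":0,"twist":0}]' 50
python3 t.py 0.466 -0.212 0.037 -63.6
```

```text
time: 2.62
position: [0.4663, -0.2126, 0.0377]
tool_rot: [0.864, 1.391, -0.865]
ft_force: [1.0, -1.1, -1.8]
grip_width: 0.132
pos [ 0.4663 -0.2126  0.0377] yaw -63.69 shift [ 0.018 -0.    -0.017] twist -0.017 j7 -0.833
```

```bash
python3 t.py 0.601 0.126 0.2 26.3
```

```text
pos [ 0.4663 -0.2126  0.0377] yaw -63.69 shift [-4.059  6.772 -6.093] twist -17.997 j7 -0.833
```

```bash
python3 -m creep '[{"fingers":0,"x":-0.4,"y":0,"z":0,"twist":0},{"fingers":0,"x":-1.2,"y":0,"z":0,"twist":0},{"fingers":0,"x":-2.1,"y":0,"z":0,"twist":0},{"fingers":0,"x":-3.0,"y":0.1,"z":-0.1,"twist":-1},{"fingers":0,"x":-3.7,"y":0.4,"z":-0.4,"twist":-2.2},{"fingers":0,"x":-4.06,"y":0.9,"z":-0.8,"twist":-3.5},{"fingers":0,"x":-4.06,"y":1.5,"z":-1.3,"twist":-4.8},{"fingers":0,"x":-4.06,"y":2.1,"z":-1.9,"twist":-6.1},{"fingers":0,"x":-4.06,"y":2.7,"z":-2.4,"twist":-7.4},{"fingers":0,"x":-4.06,"y":3.3,"z":-3.0,"twist":-8.7},{"fingers":0,"x":-4.06,"y":3.9,"z":-3.5,"twist":-10},{"fingers":0,"x":-4.06,"y":4.5,"z":-4.0,"twist":-11.3},{"fingers":0,"x":-4.06,"y":5.1,"z":-4.6,"twist":-12.6},{"fingers":0,"x":-4.06,"y":5.7,"z":-5.1,"twist":-13.9},{"fingers":0,"x":-4.06,"y":6.2,"z":-5.6,"twist":-15.2},{"fingers":0,"x":-4.06,"y":6.6,"z":-5.9,"twist":-16.5},{"fingers":0,"x":-4.06,"y":6.77,"z":-6.09,"twist":-17.5},{"fingers":0,"x":-4.06,"y":6.77,"z":-6.09,"twist":-18},{"fingers":0,"x":-4.06,"y":6.77,"z":-6.09,"twist":-18},{"fingers":0,"x":-4.06,"y":6.77,"z":-6.09,"twist":-18}]'
python3 t.py 0.601 0.126 0.2 26.3
python3 - <<'E'
from h import *
im=snap('wrist','w2');print(proj(im,telemetry.get_state()['position']),proj(im,[.572,.184,.073]),proj(im,telemetry.get_state()['position']-[0,0,.0377]))
snap('top','t2')
E
```

```text
time: 4.28
position: [0.6006, 0.1255, 0.1992]
tool_rot: [-0.359, 1.542, 0.359]
ft_force: [0.2, -0.6, -2.1]
grip_width: 0.134
pos [0.6006 0.1255 0.1992] yaw 26.22 shift [-0.021  0.008  0.014] twist -0.015 j7 0.016
(np.float64(319.00569306547527), np.float64(289.7461547825745)) (np.float64(319.13068802118727), np.float64(156.83789531934104)) (np.float64(318.9539294608156), np.float64(266.4907288563783))
```

View pics/w2.png

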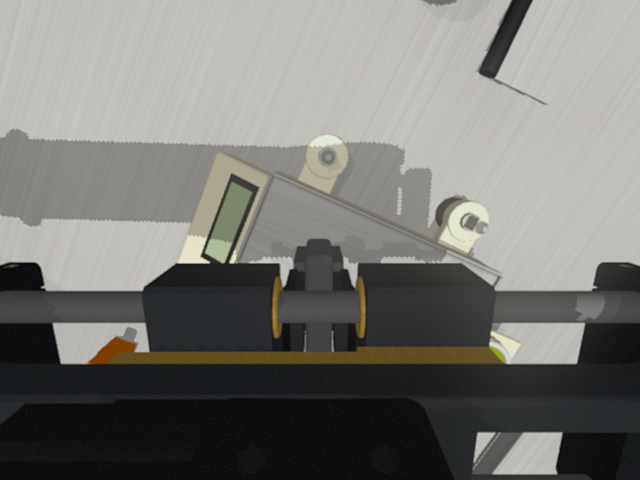

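```bash
python3 - <<'E'
from h import *
i=cv2.imread('pics/w2.png')[127:187,293:363]
i=cv2.resize(i,None,fx=10,fy=10,interpolation=cv2.INTER_CUBIC)
i=np.clip((i.astype(float)-60)*1.7,0,255).astype(np.uint8);cv2.imwrite('pics/w2c.png',i)
im=load('w2');C=cloud(im)
print((C[147:170:1,318:340:1,2]*1000).round(0).astype(int))
E
```

```text
[[ 43  43  41  42  41  41  42  48  48  47  49  48  42  42  40  40  41  41
   41  41  41  41]
 [ 40  42  41  41  41  47  49  48  47  48  48  49  54  68  68  42  40  42
   43  42  41  41]
 [ 41  41  41  47  49  49  49  48  47  48  69  69  68  70  68  48  41  42
   43  42  42  41]
 [ 40  41  47  48  49  48  47  68  69  68  68  70  68  69  67  68  49  41
   42  41  40  41]
 [ 42  41  48  48  47  68  69  68  69  70  70  70  69  69  68  68  47  41
   43  42  42  41]
 [ 42  48  68  68  68  67  70  71  71  71  72  71  71  70  68  68  48  48
   42  42  41  40]
 [ 41  69  68  69  69  71  72  71  72  73  74  74  72  73  71  69  67  47
   42  43  41  41]
 [ 48  57  67  69  69  70  72  73  73  75  73  75  74  73  71  70  69  48
   48  41  40  40]
 [ 49  48  67  68  70  70  73  73  75  74  74  76  75  74  73  71  69  49
   48  41  41  42]
 [ 48  49  68  68  70  71  73  75  74  75  75  74  74  75  73  72  69  68
   47  40  41  42]
 [ 48  48  50  68  69  71  74  74  75  74  74  75  75  75  72  71  69  67
   48  42  42  42]
 [ 49  47  48  67  69  71  74  74  75  75  74  76  75  74  74  72  69  68
   
[... 339 characters left out ...]
1  72  70  69  68  68  69  41
   41  41  40  41]
 [ 41  42  50  47  48  66  68  69  68  70  69  70  69  69  68  47  42  42
   42  41  39  40]
 [ 42  42  41  49  48  67  67  68  67  68  69  69  49  47  48  42  41  42
   40  41  41  42]
 [ 39  42  42  41  39  62  68  68  68  47  48  46  46  48  41 360  41  40
   42  42  41  41]
 [ 41  39  41  42  41  41  67  48  48  48  47  40  40  41  42  41  41  40
   40  41  41  43]
 [ 41  42  40  40  41  41  42  42  41  41  40  42  40  41  41  42  42  41
   41  42  41  41]
 [ 42  40  40  41  40  42  42  42  42  40  40  41  41  41  41  41  41  42
   42  42  41  41]
 [ 41  40  42  41  41  41  40  41  41  41  41  41  43  41  42  43  42  42
   42  42  40  42]]
```

View pics/w2c.png

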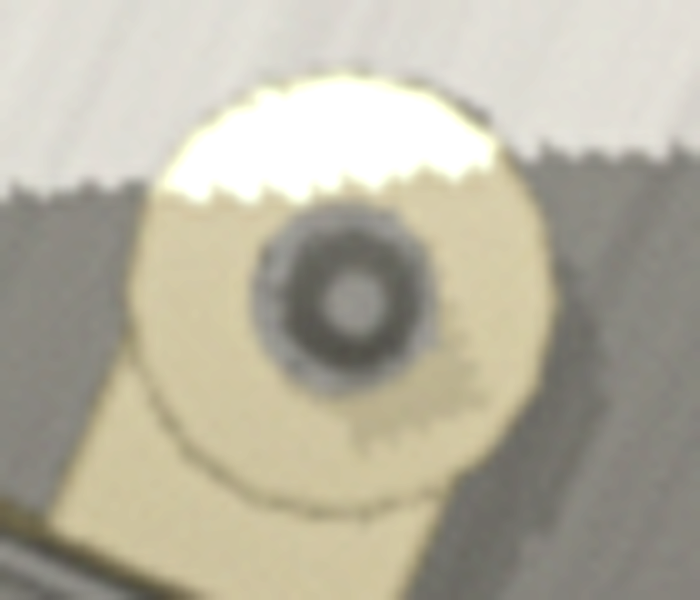

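```bash
python3 - <<'E'
from h import *
im=load('w2');C=cloud(im);P=C[140:175,310:348].reshape(-1,3)
m=(P[:,2]>0.062)&(P[:,2]<0.08)
for q in (P[m],):
    print(m.sum(),cv2.minAreaRect((q[:,:2]*1000).astype(np.float32)),q.mean(0)*1000,np.percentile(q[:,2],99))
    d=q[:,:2]-q[:,:2].mean(0);th=np.arctan2(d[:,1],d[:,0]);r=np.hypot(d[:,0],d[:,1])
    print('4fold',np.degrees(np.angle((r**4*np.exp(4j*th)).sum())/4), )
t=P[(P[:,2]>0.0725)&(P[:,2]<.08)];print('tip',t.mean(0)*1000,len(t))
im=load('t2');C=cloud(im);P=C[225:248,238:260].reshape(-1,3)
t=P[(P[:,2]>0.062)&(P[:,2]<.08)];print('top',t.mean(0)*1000,len(t))
im=load('scene0');
E
```

```text
211 ((578.4933471679688, 187.18649291992188), (11.898050308227539, 12.005258560180664), 45.87397384643555) [578.33847801 187.21733321  70.71460268] 0.07570544735192372
4fold 1.3490673774114086
tip [578.47968273 187.24030752  74.27269311] 61
top [576.7785842  187.62610648  72.09319924] 19
```

```bash
python3 t.py 0.5785 0.187 0.128 46.1
```

```text
pos [0.6008 0.1249 0.1995] yaw 26.18 shift [1.786 1.639 0.185] twist -3.984 j7 0.016
```

```bash
python3 -m creep '[{"fingers":0,"x":0,"y":0.3,"z":0,"twist":-0.6},{"fingers":0,"x":0.3,"y":0.7,"z":0.05,"twist":-1.5},{"fingers":0,"x":0.7,"y":1.1,"z":0.1,"twist":-2.5},{"fingers":0,"x":1.2,"y":1.4,"z":0.15,"twist":-3.4},{"fingers":0,"x":1.6,"y":1.6,"z":0.18,"twist":-3.9},{"fingers":0,"x":1.78,"y":1.64,"z":0.19,"twist":-3.98},{"fingers":0,"x":1.78,"y":1.64,"z":0.19,"twist":-3.98},{"fingers":0,"x":1.78,"y":1.64,"z":0.19,"twist":-3.98},{"fingers":0,"x":1.78,"y":1.64,"z":0.19,"twist":-3.98}]'
python3 t.py 0.5785 0.187 0.12 46.1
python3 - <<'E'
from h import *
snap('wrist','w3');snap('scene','s3');crop('s3',240,140,450,320,3,'s3c')
E
```

```text
time: 5.13
position: [0.5799, 0.187, 0.1297]
tool_rot: [-0.629, 1.476, 0.627]
ft_force: [-0.2, 0.3, -1.6]
grip_width: 0.134
pos [0.5799 0.187  0.1297] yaw 46.04 shift [ 0.242  0.025 -0.025] twist -0.012 j7 0.197
```

View pics/w3.png

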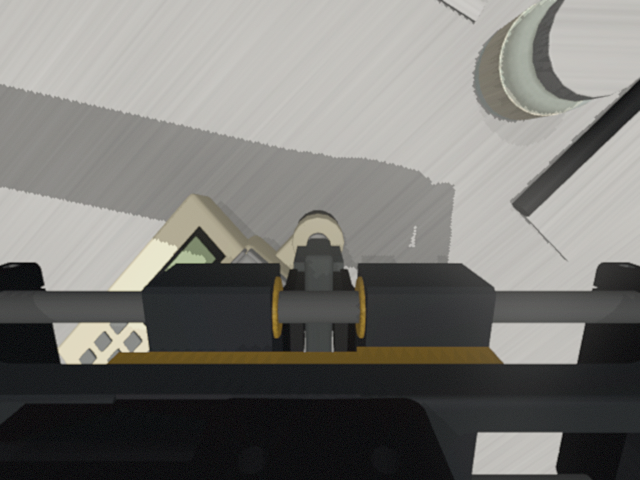

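View pics/s3c.png

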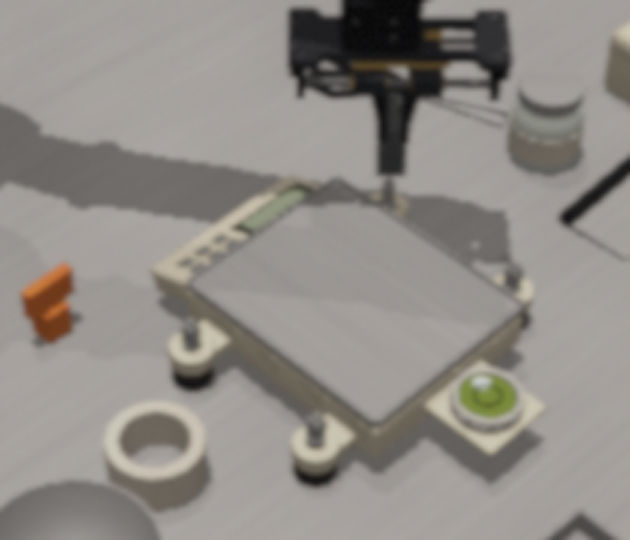

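```bash
for i in 1 2; do python3 -m creep '[{"fingers":0,"x":0,"y":0,"z":0,"twist":0}]' >/dev/null; python3 t.py 0.5785 0.187 0.108 46.1; done
```

```text
pos [0.5795 0.1876 0.1295] yaw 46.12 shift [ 0.537  0.008 -0.027] twist 0.004 j7 0.197
pos [0.5791 0.1877 0.1291] yaw 46.16 shift [ 0.528 -0.001 -0.024] twist 0.011 j7 0.197
```

```bash
python3 -m creep '[{"fingers":0,"x":0.15,"y":0,"z":-0.025,"twist":0},{"fingers":0,"x":0.3,"y":0,"z":-0.025,"twist":0},{"fingers":0,"x":0.4,"y":0,"z":-0.025,"twist":0},{"fingers":0,"x":0.5,"y":0,"z":-0.025,"twist":0},{"fingers":0,"x":0.6,"y":0,"z":-0.025,"twist":0},{"fingers":0,"x":0.65,"y":0,"z":-0.025,"twist":0},{"fingers":0,"x":0.65,"y":0,"z":-0.025,"twist":0}]'; python3 t.py 0.5785 0.187 0.09 46.1
```

```text
time: 5.98
position: [0.5777, 0.1874, 0.1018]
tool_rot: [-0.63, 1.478, 0.631]
ft_force: [0.9, 0.5, -1.1]
grip_width: 0.132
pos [0.5777 0.1874 0.1018] yaw 46.22 shift [ 0.296 -0.022  0.006] twist 0.024 j7 0.183
```

```bash
python3 -m creep '[{"fingers":0,"x":0.1,"y":0,"z":0,"twist":0},{"fingers":0,"x":0.2,"y":0,"z":0,"twist":0},{"fingers":0,"x":0.26,"y":0,"z":0,"twist":0},{"fingers":0,"x":0.3,"y":0,"z":0,"twist":0},{"fingers":0,"x":0.3,"y":0,"z":0,"twist":0}]'; python3 -m creep '[{"fingers":0,"x":0.03,"y":0,"z":0,"twist":0},{"fingers":0,"x":0.06,"y":0,"z":0,"twist":0},{"fingers":0,"x":0.06,"y":0,"z":0,"twist":0}]';python3 t.py 0.5785 0.187 0.0867 46.1
```

```text
time: 6.4
position: [0.5778, 0.1873, 0.0901]
tool_rot: [-0.63, 1.478, 0.63]
ft_force: [0.0, 0.1, -2.2]
grip_width: 0.135
time: 6.65
position: [0.5779, 0.1876, 0.0888]
tool_rot: [-0.63, 1.477, 0.63]
ft_force: [-1.4, 0.6, 4.0]
grip_width: 0.135
pos [0.5779 0.1876 0.0888] yaw 46.22 shift [ 0.052 -0.022  0.   ] twist 0.024 j7 0.174
```

```bash
for k in 1 2 3; do python3 -m creep '[{"fingers":0,"x":0.02,"y":0,"z":0,"twist":0},{"fingers":0,"x":0.04,"y":0,"z":0,"twist":0},{"fingers":0,"x":0.04,"y":0,"z":0,"twist":0}]'|egrep 'pos|force'; done; python3 - <<'E'
from h import *
snap('top','t4');crop('t4',270,130,310,170,12,'t4c')
E
```

```text
position: [0.5773, 0.1879, 0.087]
ft_force: [-3.3, 1.6, 4.8]
position: [0.5773, 0.1882, 0.0863]
ft_force: [-5.6, -0.7, 10.5]
position: [0.5776, 0.1883, 0.086]
ft_force: [-7.7, -1.6, 18.5]
```

View pics/t4c.png

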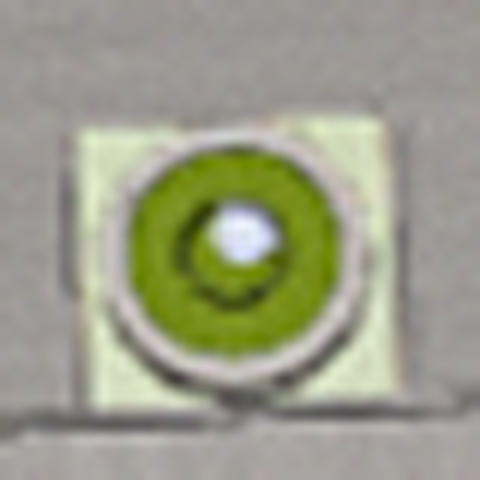

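```bash
python3 -m creep '[{"fingers":0,"x":0,"y":0.01,"z":-0.01,"twist":0.4},{"fingers":0,"x":0,"y":0.015,"z":-0.015,"twist":0.9},{"fingers":0,"x":0,"y":0.015,"z":-0.015,"twist":1.5},{"fingers":0,"x":0,"y":0.015,"z":-0.015,"twist":2.1},{"fingers":0,"x":0,"y":0.015,"z":-0.015,"twist":2.8},{"fingers":0,"x":0,"y":0.015,"z":-0.015,"twist":3.4},{"fingers":0,"x":0,"y":0.015,"z":-0.015,"twist":4},{"fingers":0,"x":0,"y":0.015,"z":-0.015,"twist":4.5},{"fingers":0,"x":0,"y":0.015,"z":-0.015,"twist":5},{"fingers":0,"x":0,"y":0.015,"z":-0.015,"twist":5},{"fingers":0,"x":0,"y":0.015,"z":-0.015,"twist":5},{"fingers":0,"x":0,"y":0.015,"z":-0.015,"twist":5}]';python3 t.py 0.5785 0.187 0.0867 46.1; python3 - <<'E'
from h import *
print(telemetry.get_state()['torque'])
snap('top','t5');crop('t5',270,130,310,170,12,'t5c')
snap('wrist','w5')
E
```

```text
time: 8.45
position: [0.5778, 0.1885, 0.086]
tool_rot: [-0.291, 1.549, 0.291]
ft_force: [-4.6, -0.7, 14.9]
grip_width: 0.13
pos [0.5778 0.1885 0.086 ] yaw 21.25 shift [-0.016 -0.04   0.002] twist -4.969 j7 -0.231
[-0.06504467  1.0557856   0.11250153]
```

View pics/t5c.png

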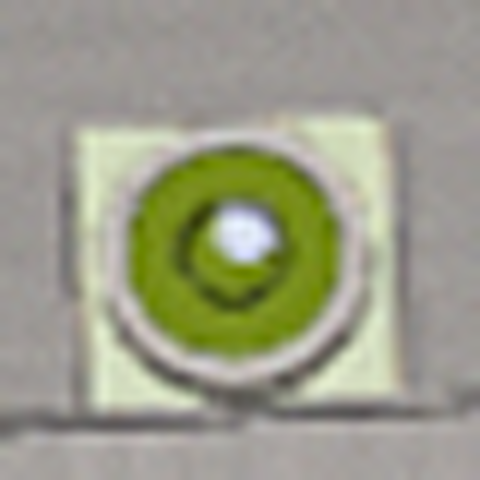

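View pics/w5.png

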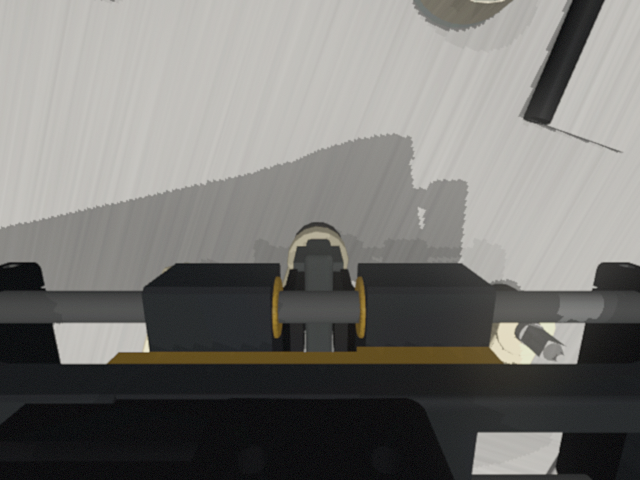

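```bash
cat > b.py <<'E'
from h import *
import sys
def meas(im,box):
    u0,v0,u1,v1=box;S=8
    p=cv2.resize(np.asarray(im['pixels'])[v0:v1,u0:u1],None,fx=S,fy=S,interpolation=cv2.INTER_CUBIC).astype(int)
    g=((p[...,1]-p[...,2]>50)).astype(np.uint8)
    n,l,st,c=cv2.connectedComponentsWithStats(g);k=1+np.argmax(st[1:,4]);pts=np.argwhere(l==k)[:,::-1].astype(np.int32)
    hull=cv2.convexHull(pts);e=cv2.fitEllipse(hull)
    mk=np.zeros(g.shape,np.uint8);cv2.fillConvexPoly(mk,hull,1);mk=cv2.erode(mk,np.ones((25,25)))
    lum=np.where(mk>0,p[...,2],0); b=np.argwhere(lum>110)[:,::-1]
    # dark ring
    d=np.argwhere((mk>0)&(p.sum(2)<170))[:,::-1]
    re=cv2.minAreaRect(d.astype(np.float32)) if len(d)>20 else None
    f=lambda q:(np.array(q)+.5)/S-.5+[u0,v0]
    r0=f(e[0]);b0=f(b.mean(0)); 
    R0=plane(im,*r0,.06);B0=plane(im,*b0,.06)
    return r0,b0,R0,B0,e,len(b)/S/S,(f(re[0]) if re else None)
if __name__=='__main__':
    for n,box in (('top',(273,135,307,167)),('scene',(375,250,430,300))):
        im=snap(n,n+sys.argv[1]) if len(sys.argv)<3 else load(n[0]+sys.argv[1])
        r0,b0,R0,B0,e,a,re=meas(im,box)
        v=(B0-R0)*1000
        print(n,'disc',r0.round(2),'ringdark',None if re is None else re.round(2),'bub',b0.round(2),'area',round(a,1),'R',R0.round(4),'off mm',v[:2].round(1),np.hypot(*v[:2]).round(1),'axes',(np.array(e[1])/8).round(1))
E
python3 b.py 6a
```

```text
top disc [288.97 150.62] ringdark [287.53 151.38] bub [289.8  149.04] area 23.2 R [0.809  0.0735 0.06  ] off mm [ 4.4 -2.3] 5.0 axes [17.2 17.8]
scene disc [402.01 270.35] ringdark None bub [402.64 271.71] area 28.5 R [0.8089 0.0728 0.06  ] off mm [ 4.2 -2.2] 4.7 axes [12.9 18.1]
```

```bash
python3 -m creep '[{"fingers":0,"x":0,"y":0,"z":0,"twist":0.5},{"fingers":0,"x":0,"y":0,"z":0,"twist":1.1},{"fingers":0,"x":0,"y":0,"z":0,"twist":1.7},{"fingers":0,"x":0,"y":0,"z":0,"twist":2.3},{"fingers":0,"x":0,"y":0,"z":0,"twist":2.9},{"fingers":0,"x":0,"y":0,"z":0,"twist":3.5},{"fingers":0,"x":0,"y":0,"z":0,"twist":4.1},{"fingers":0,"x":0,"y":0,"z":0,"twist":4.6},{"fingers":0,"x":0,"y":0,"z":0,"twist":5},{"fingers":0,"x":0,"y":0,"z":0,"twist":5},{"fingers":0,"x":0,"y":0,"z":0,"twist":5},{"fingers":0,"x":0,"y":0,"z":0,"twist":5},{"fingers":0,"x":0,"y":0,"z":0,"twist":5},{"fingers":0,"x":0,"y":0,"z":0,"twist":5},{"fingers":0,"x":0,"y":0,"z":0,"twist":5},{"fingers":0,"x":0,"y":0,"z":0,"twist":5},{"fingers":0,"x":0,"y":0,"z":0,"twist":5}]';python3 t.py 0.5785 0.187 0.0867 46.1; python3 b.py 7a; python3 -c "
from h import *
print(telemetry.get_state()['torque'])"
```

```text
time: 10.07
position: [0.5778, 0.1884, 0.0861]
tool_rot: [0.052, 1.568, -0.051]
ft_force: [-4.1, 0.8, 15.0]
grip_width: 0.133
pos [0.5778 0.1884 0.0861] yaw -3.75 shift [-0.016 -0.033  0.02 ] twist -9.97 j7 -0.637
top disc [289.   150.58] ringdark [288.4  151.12] bub [289.13 150.45] area 26.4 R [0.8091 0.0734 0.06  ] off mm [ 0.4 -0.4] 0.5 axes [17.2 17.9]
scene disc [402.   270.47] ringdark None bub [401.98 270.76] area 33.5 R [0.8092 0.0725 0.06  ] off mm [ 0.6 -0.8] 1.0 axes [12.9 18.2]
[-0.119893    1.15940676  0.07678046]
```

```bash
python3 -m creep '[{"fingers":0,"x":0.02,"y":0,"z":0,"twist":0.3},{"fingers":0,"x":0.02,"y":0,"z":0,"twist":0.6},{"fingers":0,"x":0.02,"y":0,"z":0,"twist":0.6},{"fingers":0,"x":0.02,"y":0,"z":0,"twist":0.6},{"fingers":0,"x":0.02,"y":0,"z":0,"twist":0.6},{"fingers":0,"x":0.02,"y":0,"z":0,"twist":0.6},{"fingers":0,"x":0.02,"y":0,"z":0,"twist":0.6},{"fingers":0,"x":0.02,"y":0,"z":0,"twist":0.6},{"fingers":0,"x":0.02,"y":0,"z":0,"twist":0.6},{"fingers":0,"x":0.02,"y":0,"z":0,"twist":0.6},{"fingers":0,"x":0.02,"y":0,"z":0,"twist":0.6},{"fingers":0,"x":0.02,"y":0,"z":0,"twist":0.6},{"fingers":0,"x":0.02,"y":0,"z":0,"twist":0.6},{"fingers":0,"x":0.02,"y":0,"z":0,"twist":0.6},{"fingers":0,"x":0.02,"y":0,"z":0,"twist":0.6}]'; python3 b.py 8a; python3 -c "
from h import *
print(telemetry.get_state()['torque'])
crop('top8a',270,130,310,170,12,'t8c');crop('scene8a',270,120,450,310,3,'s8c')
snap('wrist','w8')"; python3 - <<'E'
import cv2,numpy as np
a=cv2.imread('pics/t8c.png');b=cv2.imread('pics/s8c.png')[:,:300]
c=cv2.imread('pics/s8c.png');s=cv2.resize(a,(300,300));o=np.zeros((570,800,3),np.uint8);o[:c.shape[0],:540]=c[:,:540];o[:260,540:800]=cv2.resize(a,(260,260));cv2.imwrite('pics/m8.png',o)
E
```

```text
time: 11.42
position: [0.5779, 0.1884, 0.086]
tool_rot: [0.093, 1.566, -0.092]
ft_force: [-5.6, -1.3, 18.2]
grip_width: 0.137
top disc [289.   150.61] ringdark [288.93 151.05] bub [289.05 150.62] area 26.4 R [0.809  0.0734 0.06  ] off mm [-0.  -0.1] 0.1 axes [17.2 17.9]
scene disc [402.02 270.47] ringdark None bub [401.9  270.57] area 34.7 R [0.8092 0.0725 0.06  ] off mm [ 0.  -0.5] 0.5 axes [12.8 18.2]
[-0.29765422  1.45772928  0.10473384]
```

View pics/m8.png

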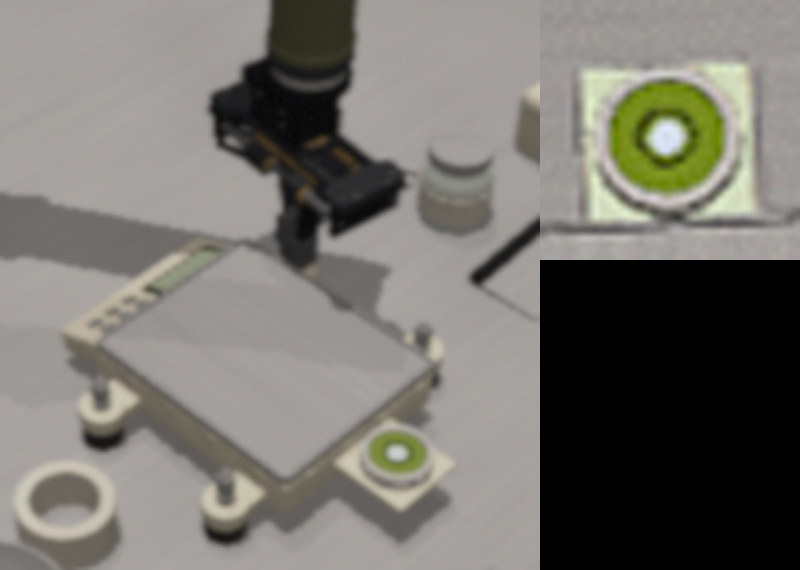

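View pics/w8.png

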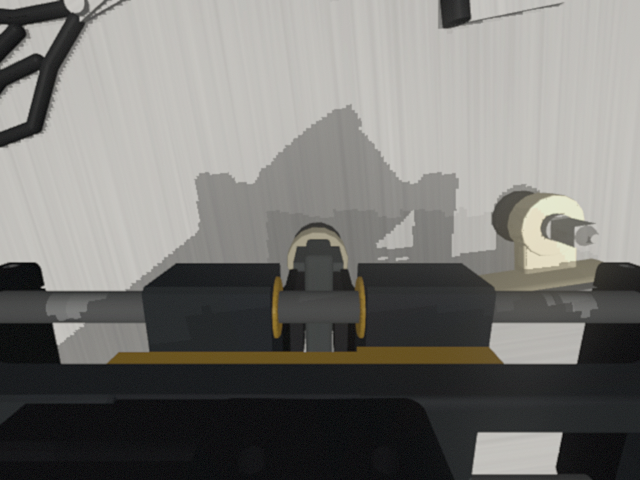

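The bubble is centred in the ring in both views, with the top view showing it at (289,151). The wing is still square in the jaws, and the push is steady at about 18 N. I'm handing in the job.

```bash
python3 -c "
from h import *
print(workorder.close_job())"
```

```text
the job is handed in; nothing more can be done
None
```

The job is done and handed in at about 11.5 s. I gripped the dark winged key and slid its socket down over the display-side left spindle. I then pressed the foot onto the bench and turned the key clockwise about 53° (0.92 rad, including the play). The arm ended still holding the key and pressing it down.

**Last checks:**
- **Bubble:** its centre was 0.1 mm (top view) and 0.5 mm (scene view) from the level's centre. It may be up to 3 mm off and still lie inside the ring. It held there for about a second before hand-in.
- **Push:** the wrist read about 18 N down, against the roughly 5 N needed to keep the foot on the bench. There was also a sideways force of about 6 N.
- **Key seating:** I judged the key fully home from height and force. Its underside came out at about 48 mm, against the expected 49 mm. The foot and the socket's lower edge were hidden from view, so I could not check them by eye.
- **Other things:** I saw no other item touched or moved, but I did not measure their positions again.

No check failed or disagreed.

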